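# Build up the light path on the sensor test rail

## Robot

A 6-joint arm with a two-finger parallel gripper is mounted at the origin on a cart in front of the work surface, level with it; the furniture and walls round the work are solid. World frame = base frame: x ahead of the robot, y to its left, z up, the work surface at z = 0. Lengths are in m, angles in rad, forces in N, time in s.
With the tool pointing down it reaches from about 0.35 to 0.8 m from the base axis. Payload 7.3 kg.
Tool frame: the origin (TCP) lies between the finger pads; the fingertips stand 25 mm ahead of it and the grasp point (between the pads) lies 6 mm ahead of it (r.tip_extent is the distance from the TCP to the fingertips, in m); z points along the fingers, y is the direction in which the jaws open and shut (so a half turn about z gives the same grasp; the last joint's range is limited). The gripper opens to 85 mm and grips with 20 to 120 N. Pads are 22 mm wide; open, the fingers measure 114 mm over their backs; the gripper's body (76 mm by 85 mm) begins 54 mm behind the grasp point. The pads swing forward as they close: fully open they stand 13 mm farther back than shut.
Start: joints at [-1.257, 0.342, 1.524, -0, 1.275, -0.146], TCP at [0.233, -0.47, 0.256] pointing down, gripper open.
Joint ranges: [-2.53, 2.53], [-0.77, 2.02], [0.04, 2.7], [-1, 4.14], [0.28, 2.66], [-3.11, 3.11]. Speed limits (rad/s): [2.57, 2.57, 3.14, 3.14, 3.14, 3.14].

## Interface

Orientations are given as a unit quaternion [x, y, z, w].
In Python, from workcell import r, command_gripper, optics gives the robot as it stands. The module is installed in compiled form; this text tells all that it offers. Calls block until the motion is done:
- r.reach(position, orientation): joint-space move of the TCP to a pose.
- r.move_straight(position, orientation=None, speed=0.15, max_force=None): straight line of the TCP; orientation=None keeps the orientation; speed is the mean speed in m/s. With max_force (N) it stops when the force on the tool has changed by that much, and returns True; else False.
- r.movej(angles): joint-space move.
- command_gripper(opening, force=None): finger opening in m; force is the grip in N (None keeps the last); returns when the fingers have stopped.
- r.hold(seconds).
- r.solve_ik(position, orientation): joint angles nearest the present ones, or None.
- r.read_state(): the state.
- optics.get_image(name): name is "side" or "top"; returns (picture, depth): 400x640x3 uint8, red, green, blue; 400x640 float32, m along the optical axis (not along the pixel's ray), 0 where there is no reading.
- optics.camera_model(name): a dict with "K" (3x3 intrinsics, pixels), "k1" (the pictures are not rectified: a ray, as slopes to the right and down, at radius r is drawn at 1 + k1 r^2 times it, then the intrinsics apply), "R" (3x3) and "t" (3): a world point X has camera coordinates R X + t. Camera axes: x right, y down, z forward; pixel columns grow to the right and rows downward; lengths in m; the calibration is good to about 2 mm. A picture is of the moment at which its call begins. camera_model takes no time and is no camera call.
A pose or a line that the arm cannot do raises r.PlanningError and nothing moves.
- r.finish_job(): hands the job in, once; it reports no verdict.
The state is a dict: "time_s": time; "joint_positions": joint angles; "dq": joint speeds; "tau": joint torques, N m; "eef_pos": TCP position; "eef_rot": TCP orientation; "contact_force": force on the tool from outside, world axes, zero at the start; "torque": the same for the moment, N m; "grip_width": finger opening in m.
Only numpy, scipy, OpenCV 4.12 (cv2) and the standard library are available. Lean on these libraries where they do the work, as an engineer would, in place of code of your own. Each camera call takes 0.05 s, during which the arm holds its last target.

## Task

Finish the light path on the optical rail between the lamp and the green sensor board: put the gold heat glass close beside the lamp (less than 30 mm between their saddles), the white diffuser between the heat glass and the lens nearer the lamp, the blue pinhole into the gap between the two black lenses, and the red filter close beside the sensor board (less than 30 mm), on its lens side. Every carriage must sit fully down on the rail, upright, with its plate square across it; set them down rather than dropping them, let none tip over, and leave the two lenses standing where they are.

Things in the scene. Friction and masses are not known exactly. Their poses are not given: they have to be found in the camera images.
- rail: fixed aluminium rail 40 mm wide (x), 466 mm long (y), 30 mm high. Origin: centre of its underside on the desk; y along it. All saddles have an 18 mm deep channel from beneath, 43 mm wide at the roof, flaring to 54 mm: they drop over the rail from above and centre themselves. Seated, a carriage's origin is over the rail's middle line, 12 mm above the desk, its y along the rail
- lamp: lamp: grey finned housing, 52 mm wide, top 125 mm above the desk, clamped on one end of the rail (either end), 205 mm from the rail's middle. Origin: centre of its saddle's underside, 12 mm above the desk; saddle 38 mm long along the rail
- sensor_board: sensor: upright green circuit board 54 mm wide, top 120 mm above the desk, clamped on the other end of the rail, 205 mm from its middle. Origin and saddle as for the lamp
- lens_a: lens carriage already on the rail, nearer its +y end: black plate with clear lens, 0.25 kg, not clamped (slides if pushed). Origin and plate as the loose carriages. Saddles of all carriages: 38 mm long (y), 68 mm wide (x; a small screw head at -x reaches 43 mm from the middle), 27 mm high. The two lenses stand 84 mm apart, so a 46 mm gap is left between their saddles
- lens_b: the other lens carriage, just like lens_a, nearer the rail's -y end, 84 mm from lens_a (centre to centre)
- heat_glass: loose carriage, about 0.2 kg, with the heat glass (pale green glass): gold square plate on a steel post on a black saddle. Origin: centre of the saddle's underside, z up. Plate 40 mm wide (own x), 10 mm thick (own y), from 55 to 95 mm above the origin; grip it across its flat sides, along own x. Front and back alike: a half turn makes no difference. Saddle: see the rail and lenses
- diffuser: loose carriage, about 0.2 kg, with the diffuser (white disc): white square plate on a steel post on a black saddle. Origin: centre of the saddle's underside, z up. Plate 40 mm wide (own x), 10 mm thick (own y), from 55 to 95 mm above the origin; grip it across its flat sides, along own x. Front and back alike: a half turn makes no difference. Saddle: see the rail and lenses
- pinhole: loose carriage, about 0.2 kg, with the pinhole (brass disc with a tiny hole): blue square plate on a steel post on a black saddle. Origin: centre of the saddle's underside, z up. Plate 40 mm wide (own x), 10 mm thick (own y), from 55 to 95 mm above the origin; grip it across its flat sides, along own x. Front and back alike: a half turn makes no difference. Saddle: see the rail and lenses
- red_filter: loose carriage, about 0.2 kg, with the red filter (red glass): red square plate on a steel post on a black saddle. Origin: centre of the saddle's underside, z up. Plate 40 mm wide (own x), 10 mm thick (own y), from 55 to 95 mm above the origin; grip it across its flat sides, along own x. Front and back alike: a half turn makes no difference. Saddle: see the rail and lenses

How it is judged:
By the outcome, as a careful person would: the job done as asked, in the order asked, and still so for the second after the job is handed in, with the robot touching nothing.
It also fails if it takes over 128 s, if anything falls off the work surface, if the arm or the gripper's body presses on something with over 40 N, if the wrist force passes 120 N, or if a joint passes its speed limit or range.

## Working session

There is one attempt and no reset: what is moved stays moved. The work goes in short steps, each a Python script; the robot and the scene stay as the last script left them, time stands still between calls to the robot, and variables do not carry over. Pictures are saved under pics/ and viewed, and the job is handed in when it is done.

```bash
mkdir -p pics; ls; python3 - <<'E'
from workcell import r, command_gripper, optics
import cv2, numpy as np
for n in ("side","top"):
    p,d=optics.get_image(n); cv2.imwrite(f"pics/{n}0.png",p[:,:,::-1]); np.savez(f"{n}0.npz",p=p,d=d)
    m=optics.camera_model(n); print(n,m, (d>0).mean())
s=r.read_state(); print(s["time_s"],s["eef_pos"],s["eef_rot"],s["grip_width"], r.tip_extent)
E
```

```text
pics
side {'K': array([[412.2647824 ,   0.        , 326.47833825],
       [  0.        , 412.2647824 , 202.90854614],
       [  0.        ,   0.        ,   1.        ]]), 'k1': -0.006531784588589372, 'R': array([[-0.92091207, -0.38959773,  0.01160057],
       [-0.22971046,  0.5184528 , -0.82367457],
       [ 0.3148874 , -0.76119662, -0.56694411]]), 't': array([0.42898483, 0.14226915, 1.05129119])} 0.99608984375
top {'K': array([[377.66272371,   0.        , 325.41989781],
       [  0.        , 377.66272371, 206.98634007],
       [  0.        ,   0.        ,   1.        ]]), 'k1': -0.028263919788993782, 'R': array([[-0.00855017, -0.99995538,  0.00401722],
       [-0.9829196 ,  0.0076658 , -0.18387577],
       [ 0.18383677, -0.00552077, -0.98294128]]), 't': array([0.00983986, 0.4757243 , 1.18777676])} 0.996
0.1 [ 0.23289564 -0.4701655   0.25570333] [ 9.73688527e-01  2.27881952e-01 -6.07752363e-05 -6.82412534e-04] 0.0852014678904149 0.025
```

View pics/top0.png

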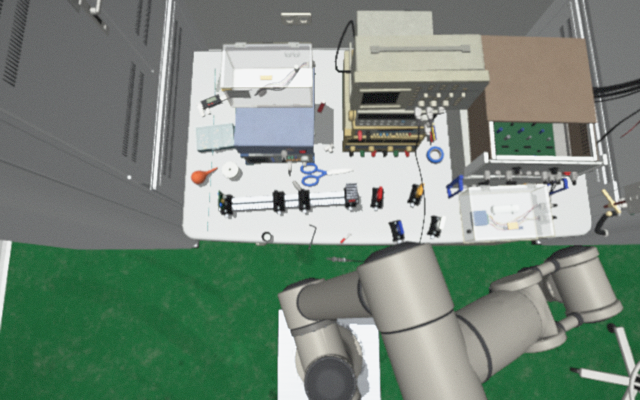

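View pics/side0.png

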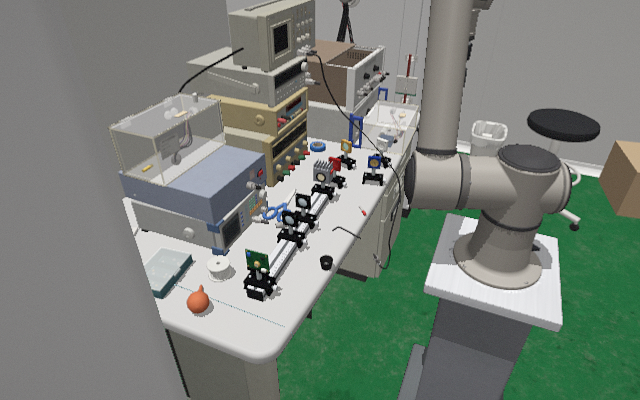

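The top view shows the rail from (222,205) at the sensor to (355,195) at the lamp. The loose carriages are red (377,197), gold (416,194), blue (397,230) and white (436,226). I'll zoom in on both views.

```bash
python3 - <<'E'
import cv2,numpy as np
p=np.load("top0.npz")["p"][:,:,::-1]
c=cv2.resize(p[165:250,200:460],None,fx=3,fy=3,interpolation=cv2.INTER_CUBIC); cv2.imwrite("pics/topz.png",c)
p=np.load("side0.npz")["p"][:,:,::-1]
c=cv2.resize(p[130:310,235:415],None,fx=3.3,fy=3.3,interpolation=cv2.INTER_CUBIC); cv2.imwrite("pics/sidez.png",c)
E
```

```text
(no output)
```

View pics/topz.png

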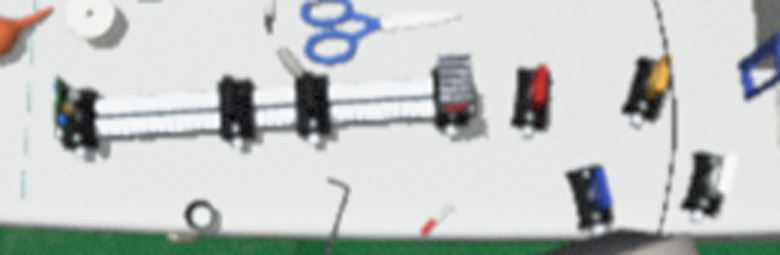

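View pics/sidez.png

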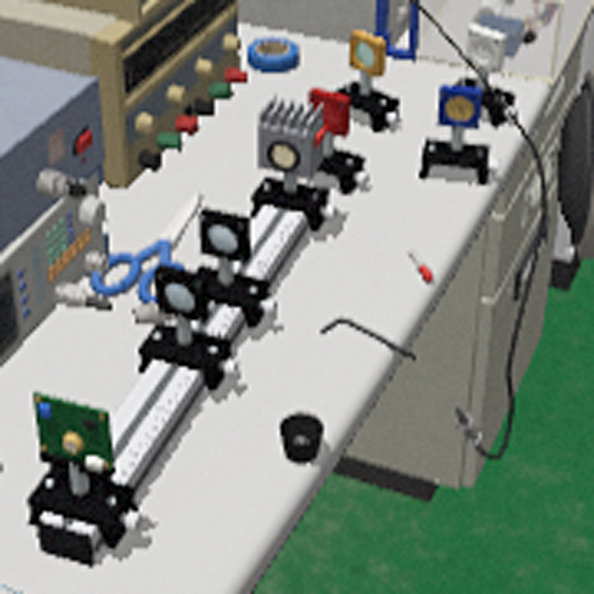

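```bash
cat > h.py <<'E'
import cv2,numpy as np
from workcell import r, command_gripper, optics
CM={n:optics.camera_model(n) for n in("top","side")}
def rays(n,uv):
    m=CM[n];K=m["K"]; uv=np.asarray(uv,float).reshape(-1,1,2)
    q=cv2.undistortPoints(uv,K,np.array([m["k1"],0,0,0,0.]),None,None).reshape(-1,2)
    return np.c_[q,np.ones(len(q))]
def cloud(n,d):
    h,w=d.shape; u,v=np.meshgrid(np.arange(w),np.arange(h))
    X=rays(n,np.c_[u.ravel(),v.ravel()])*d.reshape(-1,1)
    m=CM[n]; return ((X-m["t"])@m["R"]).reshape(h,w,3)
def plane(n,uv,z):
    m=CM[n];C=-m["R"].T@m["t"]; D=rays(n,uv)@m["R"]
    s=(z-C[2])/D[:,2]; return C+s[:,None]*D
def proj(n,X):
    m=CM[n]; X=np.atleast_2d(X)
    return cv2.projectPoints(X.reshape(-1,1,3).astype(float),cv2.Rodrigues(m["R"])[0],m["t"],m["K"],np.array([m["k1"],0,0,0,0.]))[0].reshape(-1,2)
def masks(p):
    hsv=cv2.cvtColor(p,cv2.COLOR_RGB2HSV); H,S,V=[hsv[...,i].astype(int) for i in range(3)]
    return dict(heat_glass=(H>10)&(H<28)&(S>110)&(V>80), pinhole=(H>105)&(H<130)&(S>130)&(V>50),
      red_filter=((H<8)|(H>172))&(S>140)&(V>70), diffuser=(S<40)&(V>150), black=(V<70), green=(H>45)&(H<90)&(S>80))
E
python3 - <<'E'
from h import *
for n in CM: print(n,"cam",-CM[n]["R"].T@CM[n]["t"])
for n in CM:
    f=np.load(n+"0.npz"); p,d=f["p"],f["d"]; X=cloud(n,d); M=masks(p)
    x,y,z=X[...,0],X[...,1],X[...,2]
    area=(x>0.3)&(x<0.75)&(y>-0.45)&(y<0.4)
    tb=area&(abs(z)<0.02)&(M["diffuser"]); print(n,"table z",np.median(z[tb]),z[tb].std())
    for k in M:
        mm=(M[k]&area&(z>0.045)&(z<0.13)) if k!="black" else (M[k]&area&(z>0.015)&(z<0.055))
        nl,L,st,c=cv2.connectedComponentsWithStats(mm.astype(np.uint8))
        for i in range(1,nl):
            if st[i,4]<8: continue
            P=X[L==i]; print(n,k,"n",st[i,4],"px",c[i].round(1),"med",np.median(P,0).round(4),"min",P.min(0).round(3),"max",P.max(0).round(3))
    # cable
    if n=="top":
        cb=M["black"]&(x>0.3)&(x<0.7)&(y<-0.15)&(y>-0.4)&(z>-0.05)
        for v in range(150,245,8):
            for u in range(412,440):
                if p[v,u].max()<90: print("cab",u,v,X[v,u].round(3)); 
E
```

```text
top cam [0.24932583 0.01275006 1.25494946]
side cam [0.09669967 0.89361098 0.70823036]
top table z -0.00048063210913552726 0.003460757963484641
top heat_glass n 54 px [419.4 190.8] med [ 0.5184 -0.2948  0.09  ] min [ 0.502 -0.3    0.057] max [ 0.539 -0.287  0.101]
top pinhole n 22 px [453.5 182.1] med [ 0.544  -0.4019  0.0991] min [ 0.54  -0.408  0.046] max [ 0.548 -0.4    0.13 ]
top pinhole n 9 px [220.3 204.4] med [0.4734 0.3308 0.1122] min [0.469 0.328 0.097] max [0.478 0.332 0.12 ]
top pinhole n 44 px [399.8 227.6] med [ 0.3999 -0.2254  0.0923] min [ 0.383 -0.233  0.053] max [ 0.42  -0.219  0.097]
top red_filter n 51 px [379.2 193.6] med [ 0.5087 -0.165   0.0926] min [ 0.494 -0.17   0.06 ] max [ 0.53  -0.159  0.1  ]
top diffuser n 9 px [420. 144.] med [ 0.6729 -0.3025  0.0963] min [ 0.671 -0.305  0.052] max [ 0.673 -0.301  0.127]
top diffuser n 8 px [241.9 157.6] med [0.632  0.2755 0.084 ] min [0.631 0.269 0.064] max [0.634 0.279 0.109]
top diffuser n 27 px [255.3 154.5] med [0.6365 0.2295 0.1027] min [0.635 0.206 0.098] max [0.639 0.249 0.112]
top diffuser n 31 px [304.  157.9] 
[... 7085 characters left out ...]
 min [0.47  0.058 0.015] max [0.533 0.098 0.045]
side black n 173 px [231.8 235. ] med [0.6326 0.2284 0.0403] min [0.63  0.188 0.023] max [0.636 0.264 0.055]
side black n 277 px [291.6 236.6] med [0.4893 0.1705 0.0389] min [0.465 0.143 0.015] max [0.53  0.183 0.053]
side black n 26 px [185.6 262.5] med [0.6932 0.3411 0.0182] min [0.687 0.32  0.015] max [0.697 0.363 0.025]
side black n 80 px [325.8 260.8] med [0.3833 0.2017 0.0203] min [0.367 0.182 0.015] max [0.398 0.217 0.028]
side black n 468 px [259.4 283.7] med [0.4821 0.3453 0.0384] min [0.456 0.315 0.015] max [0.52  0.365 0.054]
side green n 281 px [257.2 260.2] med [0.4886 0.3351 0.0965] min [0.463 0.331 0.069] max [0.518 0.34  0.122]
```

```bash
python3 - <<'E'
from h import *
for n in CM:
    f=np.load(n+"0.npz"); p,d=f["p"],f["d"]; X=cloud(n,d)
    x,y,z=X[...,0],X[...,1],X[...,2]
    g=cv2.cvtColor(p,cv2.COLOR_RGB2GRAY).astype(int)
    # points in air region over desk
    a=(x>0.28)&(x<0.66)&(y<-0.12)&(y>-0.44)&(z>0.03)&(z<0.5)
    rows=range(100,250,4) if n=="top" else range(20,260,5)
    for v in rows:
        us=[u for u in np.where(a[v])[0] if (n=="top" and 405<u<432) or (n=="side" and 330<u<412)]
        if us: print(n,v,[(int(u),*X[v,u].round(3).tolist()) for u in us[::2]][:7])
p=np.load("top0.npz")["p"][:,:,::-1]
cv2.imwrite("pics/topc.png",cv2.resize(p[95:255,350:480],None,fx=4,fy=3.7,interpolation=cv2.INTER_CUBIC))
p=np.load("side0.npz")["p"][:,:,::-1]
cv2.imwrite("pics/sidec.png",cv2.resize(p[35:275,300:430],None,fx=2.5*1.5,fy=2.5,interpolation=cv2.INTER_CUBIC))
E
```

```text
top 100 [(406, 0.655, -0.182, 0.438), (408, 0.659, -0.189, 0.43), (411, 0.659, -0.196, 0.429), (413, 0.659, -0.201, 0.43), (415, 0.658, -0.205, 0.431), (417, 0.659, -0.21, 0.43), (419, 0.658, -0.214, 0.431)]
top 104 [(406, 0.659, -0.189, 0.408), (409, 0.658, -0.196, 0.41), (411, 0.658, -0.2, 0.41), (413, 0.657, -0.205, 0.412), (415, 0.658, -0.21, 0.411), (417, 0.66, -0.216, 0.407), (419, 0.652, -0.216, 0.422)]
top 108 [(406, 0.658, -0.193, 0.389), (408, 0.658, -0.198, 0.388), (410, 0.658, -0.203, 0.39), (412, 0.659, -0.208, 0.387), (414, 0.659, -0.213, 0.387), (416, 0.655, -0.216, 0.395), (418, 0.655, -0.221, 0.394)]
top 112 [(410, 0.659, -0.209, 0.363), (415, 0.648, -0.215, 0.388), (417, 0.645, -0.218, 0.393), (419, 0.645, -0.223, 0.393), (421, 0.646, -0.228, 0.392), (427, 0.646, -0.244, 0.391), (429, 0.645, -0.248, 0.393)]
top 116 [(406, 0.658, -0.203, 0.342), (408, 0.658, -0.208, 0.341), (410, 0.658, -0.213, 0.341), (412, 0.658, -0.218, 0.342), (414, 0.658, -0.224, 0.341), (416, 0.637, -0.217, 0.387), (418, 0.635, -0.22, 0.392)]
top 120 [(406, 0.656, -0.207, 0.32), (408, 0.657, -0
[... 6134 characters left out ...]
 -0.165, 0.088), (335, 0.507, -0.163, 0.091), (337, 0.5, -0.162, 0.093), (339, 0.492, -0.157, 0.097), (341, 0.529, -0.275, 0.03), (353, 0.491, -0.292, 0.03)]
side 165 [(333, 0.515, -0.167, 0.069), (335, 0.507, -0.164, 0.072), (337, 0.5, -0.163, 0.074), (339, 0.492, -0.16, 0.078), (368, 0.416, -0.219, 0.065), (370, 0.41, -0.221, 0.066), (372, 0.405, -0.228, 0.063)]
side 170 [(333, 0.512, -0.16, 0.056), (335, 0.506, -0.161, 0.056), (337, 0.499, -0.161, 0.058), (339, 0.493, -0.165, 0.057), (372, 0.403, -0.224, 0.048), (374, 0.396, -0.222, 0.05)]
side 175 [(333, 0.512, -0.162, 0.036), (335, 0.506, -0.165, 0.036), (338, 0.501, -0.177, 0.03), (373, 0.397, -0.219, 0.033), (375, 0.39, -0.22, 0.034)]
```

View pics/topc.png

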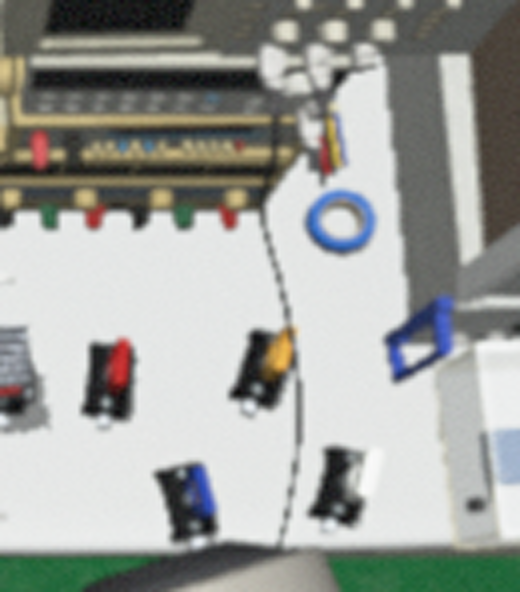

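View pics/sidec.png

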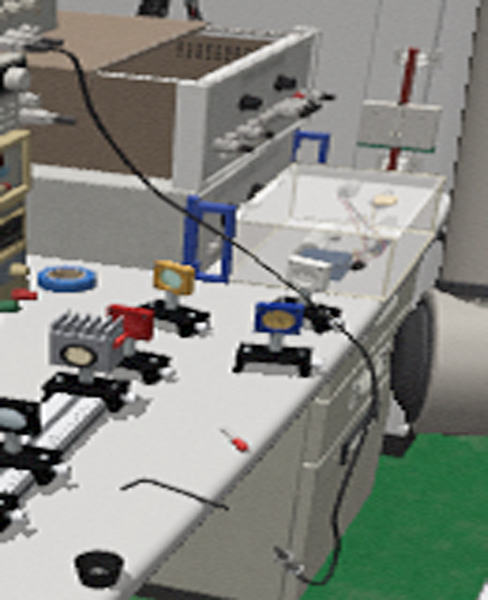

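The cable hangs in the air: about z = 0.19 over the gold carriage, falling to z ≈ 0.04 at x = 0.37, y = −0.30. A vertical gripper on the gold carriage would hit it, so I'll need a tilted grasp there. Next I'll measure the poses precisely.

```bash
cat >> h.py <<'E'
def saddle_rect(n,p,X,cen,zt,rad=0.055,thr=75):
    """black saddle blob near cen (x,y): min area rect on plane z=zt, at 4x upsampling"""
    c=proj(n,[cen[0],cen[1],zt])[0]; u0,v0=(c-32).astype(int); S=6
    crop=p[v0:v0+64,u0:u0+64]; g=cv2.resize(cv2.cvtColor(crop,cv2.COLOR_RGB2HSV)[...,2],None,fx=S,fy=S,interpolation=cv2.INTER_CUBIC)
    m=(g<thr).astype(np.uint8)
    # restrict to disc around centre
    vv,uu=np.nonzero(m); W=plane(n,np.c_[(uu+.5)/S-.5+u0,(vv+.5)/S-.5+v0],zt)
    ok=np.hypot(W[:,0]-cen[0],W[:,1]-cen[1])<rad
    m2=np.zeros_like(m); m2[vv[ok],uu[ok]]=1
    nl,L,st,ce=cv2.connectedComponentsWithStats(m2); i=1+np.argmax(st[1:,4])
    vv,uu=np.nonzero(L==i); W=plane(n,np.c_[(uu+.5)/S-.5+u0,(vv+.5)/S-.5+v0],zt)[:,:2]
    (cx,cy),(w,h),a=cv2.minAreaRect((W*1000).astype(np.float32))
    bx=cv2.boxPoints(((cx,cy),(w,h),a)); e=bx[1]-bx[0] if np.hypot(*(bx[1]-bx[0]))>np.hypot(*(bx[2]-bx[1])) else bx[2]-bx[1]
    ang=np.degrees(np.arctan2(e[1],e[0])); ang=(ang+90)%180-90
    return np.array([cx,cy])/1000,max(w,h),min(w,h),ang
def plate_fit(pts):
    """xy PCA of plate points: centre, yaw of width axis (deg, mod 180), extents"""
    q=pts[:,:2]; c=q.mean(0); 
    for _ in range(3):
        u,s,vt=np.linalg.svd(q-c,full_matrices=False); d=(q-c)@vt[1]; k=abs(d)<2.2*d.std()+1e-6; q=q[k]; c=q.mean(0)
    t=(q-c)@vt[0]; a=np.degrees(np.arctan2(vt[0][1],vt[0][0])); a=(a+90)%180-90
    lo,hi=np.percentile(t,[2,98]); cm=c+vt[0]*(lo+hi)/2
    return cm,a,hi-lo,d.std(),len(q)
E
python3 - <<'E'
from h import *
cen=dict(heat_glass=(.513,-.29),red_filter=(.503,-.16),pinhole=(.398,-.22),diffuser=(.410,-.35))
onr=dict(lens_b=(.50,.074),lens_a=(.5,.158),lamp=(.5,-.075),sensor=(.488,.33))
for n in CM:
    f=np.load(n+"0.npz"); p,d=f["p"],f["d"]; X=cloud(n,d); M=masks(p)
    for k,c in cen.items():
        m=M[k]&(np.hypot(X[...,0]-c[0],X[...,1]-c[1])<.04)&(X[...,2]>.053)&(X[...,2]<.105)
        if k=="diffuser":
            u,v=np.meshgrid(np.arange(640),np.arange(400))
            m&=(X[...,1]<-.335)
        P=X[m]; print(n,k,"plate",*[np.round(t,4) for t in plate_fit(P)])
        print("    saddle",*[np.round(t,3) for t in saddle_rect(n,p,X,c,.027)])
    for k,c in onr.items(): print(n,k,"saddle",*[np.round(t,3) for t in saddle_rect(n,p,X,c,.039)])
    # rail bright top between
    m=(X[...,2]>.024)&(X[...,2]<.036)&(X[...,0]>.46)&(X[...,0]<.53)&(X[...,1]>-.05)&(X[...,1]<.31)&(p.max(2)>110)
    P=X[m]; 
    for lo in np.arange(-.05,.3,.04):
        q=P[(P[:,1]>=lo)&(P[:,1]<lo+.04)]
        if len(q)>10: print("rail",n,round(lo+.02,3),len(q),np.percentile(q[:,0],[3,97]).round(4),q[:,0].mean().round(4),np.median(q[:,2]).round(4))
E
```

```text
top heat_glass plate [ 0.521  -0.2943] -15.8431 0.0359 0.0025 51
    saddle [ 0.519 -0.294] 63.647 35.916 -19.633
top red_filter plate [ 0.5118 -0.165 ] -5.689 0.0352 0.003 51
    saddle [ 0.509 -0.166] 63.023 35.638 -8.24
top pinhole plate [ 0.4017 -0.2253] 12.0073 0.0375 0.002 43
    saddle [ 0.399 -0.225] 60.8 34.519 11.523
top diffuser plate [ 0.4169 -0.3561] -15.208 0.0388 0.0029 77
    saddle [ 0.413 -0.354] 62.602 36.536 -16.874
top lens_b saddle [0.503 0.076] 68.275 36.581 0.263
top lens_a saddle [0.499 0.159] 67.686 37.647 0.652
top lamp saddle [ 0.507 -0.076] 61.768 38.442 0.208
top sensor saddle [0.487 0.331] 64.109 37.512 4.439
rail top -0.03 135 [0.4922 0.5286] 0.5103 0.0299
rail top 0.01 137 [0.4916 0.5294] 0.5098 0.03
rail top 0.05 108 [0.4887 0.5262] 0.5074 0.0297
rail top 0.09 59 [0.4652 0.5237] 0.4983 0.0312
rail top 0.13 114 [0.4851 0.5235] 0.5041 0.0301
rail top 0.17 44 [0.4627 0.52  ] 0.4959 0.0315
rail top 0.21 142 [0.4804 0.517 ] 0.4985 0.0303
rail top 0.25 144 [0.4774 0.5163] 0.4965 0.0305
rail top 0.29 132 [0.4769 0.5118] 0.494 0.0303
side heat_glass plate [ 
[... 374 characters left out ...]
028 78
    saddle [ 0.392 -0.346] 89.88 34.261 -75.592
side lens_b saddle [0.496 0.088] 102.922 81.9 31.156
side lens_a saddle [0.493 0.159] 89.212 73.898 -84.498
side lamp saddle [ 0.503 -0.057] 73.602 68.308 5.103
side sensor saddle [0.49 0.33] 109.874 81.846 -77.159
rail side -0.03 99 [0.4883 0.5269] 0.5067 0.031
rail side 0.01 79 [0.4858 0.5157] 0.4983 0.0314
rail side 0.05 33 [0.4837 0.5118] 0.4955 0.0313
rail side 0.09 47 [0.4609 0.5043] 0.484 0.0304
rail side 0.13 48 [0.4807 0.5082] 0.4922 0.0311
rail side 0.17 56 [0.4613 0.5155] 0.491 0.0307
rail side 0.21 170 [0.4764 0.515 ] 0.4948 0.0306
rail side 0.25 178 [0.4746 0.5122] 0.492 0.0309
rail side 0.29 99 [0.4724 0.4961] 0.4812 0.0309
```

```bash
cat >> h.py <<'E'
from scipy.spatial.transform import Rotation as Ro
def quat(yaw,tilt=0,flip=False):
    """jaws (tool y) along yaw deg direction in desk plane; tilt deg: tool body leans toward (-sin yaw, cos yaw)"""
    a=np.radians(yaw); y=np.array([np.cos(a),np.sin(a),0]); l=np.array([-np.sin(a),np.cos(a),0])
    t=np.radians(tilt); z=-np.cos(t)*np.array([0,0,1.])-np.sin(t)*l
    if flip: y=-y
    x=np.cross(y,z); return Ro.from_matrix(np.c_[x,y,z]).as_quat()
def tcp_for(gp,q,ahead=.006): return np.asarray(gp)-ahead*Ro.from_quat(q).as_matrix()[:,2]
CAB=np.array([[.65,-.215,.392],[.627,-.221,.388],[.598,-.221,.383],[.584,-.222,.365],[.574,-.227,.317],[.568,-.235,.286],[.556,-.247,.253],[.54,-.261,.227],[.525,-.271,.196],[.514,-.278,.191],[.495,-.282,.168],[.477,-.291,.142],[.455,-.294,.125],[.434,-.299,.103],[.411,-.299,.086],[.39,-.299,.06],[.366,-.299,.04],[.345,-.30,.01]])
E
python3 - <<'E'
from h import *
from scipy.optimize import least_squares
q0=np.array(r.read_state()["joint_positions"])
rng=np.random.default_rng(0); S=[]
for i in range(150):
    p=[rng.uniform(.4,.6),rng.uniform(-.4,.3),rng.uniform(.1,.3)]; q=quat(rng.uniform(-30,30),rng.uniform(-30,30),i%2)
    s=r.solve_ik(p,q)
    if s is not None: S.append((p,q,np.array(s)))
print(len(S)); 
def elb(j,P):
    h,o,L1,e,L2,d=P; c,s=np.cos(j[0]),np.sin(j[0]); rad=np.array([c,s,0]); lat=np.array([-s,c,0]); z=np.array([0,0,1.])
    dr=lambda a: np.sin(a)*rad+np.cos(a)*z
    E=h*z+o*lat+L1*dr(j[1])
    a=j[1]+j[2]; W=E+e*dr(a-np.pi/2)+L2*dr(a)
    return E,W
P0=[.2,.1,.4,0,.4,.25]
def res(P): return np.concatenate([elb(j,P)[1]-(np.array(p)-P[5]*Ro.from_quat(q).as_matrix()[:,2]) for p,q,j in S])
for sgn in (1,-1):
    f=least_squares(res,[.2,.1*sgn,.4,0,.4,.25],loss="soft_l1",f_scale=.01); print(f.cost,f.x.round(4),abs(f.fun).max())
print(S[0]); print(r.read_state()["time_s"])
for k,(x,y,yw) in dict(h=(.521,-.2945,-17)).items():
  for t in (0,30,40,45,50,55):
    for fl in (0,1):
      q=quat(yw,t,fl); s=r.solve_ik(tcp_for([x,y,.078],q),q); print(t,fl,None if s is None else np.round(s,2))
E
```

```text
149
0.0 [ 0.2229  0.0764  0.5062 -0.0465  0.3796  0.2885] 1.3322676295501878e-15
0.0 [ 0.2229  0.0764  0.5062 -0.0465  0.3796  0.2885] 6.139533326177116e-14
([0.5273923374642908, -0.2111493003652908, 0.10819470478723894], array([ 0.85010044,  0.50066408, -0.14070436,  0.08286741]), array([-0.35357912,  0.62240741,  1.54891323, -0.37512112,  1.0535344 ,
        0.35348236]))
0.1
0 0 [-0.64  0.65  1.52 -0.    0.97 -0.35]
0 1 [-0.64  0.65  1.52 -0.    0.97  2.8 ]
30 0 [-0.4   0.69  1.59 -0.67  0.93  0.33]
30 1 [-0.4   0.69  1.59 -0.67  0.93 -2.81]
40 0 [-0.32  0.73  1.6  -0.87  1.    0.53]
40 1 [-0.32  0.73  1.6  -0.87  1.   -2.61]
45 0 [-0.29  0.76  1.6  -0.95  1.05  0.62]
45 1 [-0.29  0.76  1.6  -0.95  1.05 -2.52]
50 0 None
50 1 None
55 0 None
55 1 None
```

```bash
cat >> h.py <<'E'
KP=np.array([.2229,.0764,.5062,-.0465,.3796,.2885])
def fk(j):
    h_,o,L1,e,L2,d=KP; c,s=np.cos(j[0]),np.sin(j[0]); rad=np.array([c,s,0]); lat=np.array([-s,c,0]); z=np.array([0,0,1.])
    dr=lambda a: np.sin(a)*rad+np.cos(a)*z
    S=h_*z+o*lat; E=S+L1*dr(j[1]); a=j[1]+j[2]; E2=E+e*dr(a-np.pi/2); W=E2+L2*dr(a)
    # wrist: forearm axis f=dr(a), roll j4 about f, pitch j5, 
    f=dr(a); n=lat; g=dr(a+np.pi/2)
    return S,E,E2,W,f,n,g
def tool_dir(j):
    S,E,E2,W,f,n,g=fk(j)
    # at j4=0 the tool = dr(a+j5); sign of roll fixed by test
    return np.cos(j[4])*f+np.sin(j[4])*(np.cos(j[3])*g+SG*np.sin(j[3])*n), W
SG=1
def seg_d(P,A,B):
    t=np.clip((P-A)@(B-A)/max((B-A)@(B-A),1e-9),0,1); return np.linalg.norm(P-(A+t[:,None]*(B-A)),axis=1)
def box_d(Q,lo,hi): return np.linalg.norm(np.maximum(np.maximum(lo-Q,Q-hi),0),axis=1)
def clearance(pos,q,j,w,obs):
    """min distances (mm) of fingers, body, wrist, forearm to obstacle points"""
    R=Ro.from_quat(q).as_matrix(); G=np.asarray(pos)+.006*R[:,2]; Q=(obs-G)@R; Q[:,2]*=-1
    f=min(box_d(Q,np.array([-.012,s*w/2 if s>0 else -w/2-.016,-.019]),np.array([.012,w/2+.016 if s>0 else -w/2,.06])).min() for s in(1,-1))
    b=box_d(Q,np.array([-.043,-.043,.054]),np.array([.043,.043,.16])).min()
    S,E,E2,W,*_=fk(j); A=np.asarray(pos)-.15*R[:,2]
    return np.round(1000*np.array([f,b,seg_d(obs,A,W).min()-.055,min(seg_d(obs,W,E2).min(),seg_d(obs,E2,E).min())-.07])).astype(int)
def dense(poly,st=.004):
    o=[]
    for a,b in zip(poly[:-1],poly[1:]): 
        k=max(2,int(np.linalg.norm(b-a)/st)); o.append(a+(b-a)*np.linspace(0,1,k)[:,None])
    return np.vstack(o)
def obstacles(files=("top0.npz","side0.npz"),exclude=()):
    """cloud over the desk, arm left out; exclude: list of (x,y,rad)"""
    o=[dense(CAB)]
    for fn in files:
        f=np.load(fn); X=cloud(fn[:-5].rstrip("0123456789"),f["d"])[ (f["d"]>0)]
        k=(X[:,0]>.33)&(X[:,0]<.95)&(X[:,1]>-.6)&(X[:,1]<.5)&(X[:,2]>.012)&(X[:,2]<.7)
        k&=~((X[:,0]<.36)&(X[:,2]>.06))
        o.append(X[k])
    o=np.vstack(o)
    for x,y,rd in exclude: 
        k=(np.hypot(o[:,0]-x,o[:,1]-y)<rd)&(o[:,2]<.105); o=o[~k]
    return o
def line_check(p0,p1,q,w,obs,seed_ok=True,n=6):
    for t in np.linspace(0,1,n):
        p=np.asarray(p0)+(np.asarray(p1)-p0)*t; j=r.solve_ik(p,q)
        print(p.round(3),None if j is None else (np.round(j,2),clearance(p,q,j,w,obs)))
E
python3 - <<'E'
from h import *
obs=obstacles(exclude=[(.521,-.2945,.055)]); print(len(obs))
for t in (35,40,44):
  for yw in (-17,):
    for fl in (0,1):
        q=quat(yw,t,fl); g=tcp_for([.521,-.2945,.080],q); z=Ro.from_quat(q).as_matrix()[:,2]
        print("tilt",t,fl); line_check(g-.12*z,g,q,.06,obs,n=4)
        line_check(g+[0,0,.004],g+[-.01,.07,.004],q,.045,obs,n=3)
q=quat(-17,0); g=tcp_for([.521,-.2945,.080],q); print("vertical"); line_check(g+[0,0,.05],g,q,.06,obs,n=2)
E
```

```text
91592
tilt 35 0
[ 0.542 -0.225  0.183] (array([-0.24,  0.59,  1.49, -0.66,  1.19,  0.35]), array([ 38,  11,   4, -11]))
[ 0.535 -0.247  0.15 ] (array([-0.28,  0.62,  1.53, -0.69,  1.11,  0.37]), array([33,  7, 13, -2]))
[ 0.529 -0.269  0.118] (array([-0.32,  0.66,  1.57, -0.73,  1.03,  0.4 ]), array([31,  4,  5,  8]))
[ 0.522 -0.291  0.085] (array([-0.36,  0.71,  1.59, -0.77,  0.96,  0.43]), array([31,  1, -1, 15]))
[ 0.522 -0.291  0.089] (array([-0.36,  0.7 ,  1.59, -0.77,  0.97,  0.42]), array([29,  0, -3, 16]))
[ 0.517 -0.256  0.089] (array([-0.31,  0.68,  1.63, -0.76,  0.98,  0.48]), array([46, 15, 30, 20]))
[ 0.512 -0.221  0.089] (array([-0.25,  0.67,  1.66, -0.75,  1.  ,  0.53]), array([20,  7, 39, 29]))
tilt 35 1
[ 0.542 -0.225  0.183] (array([-0.24,  0.59,  1.49, -0.66,  1.19, -2.79]), array([ 38,  11,   4, -11]))
[ 0.535 -0.247  0.15 ] (array([-0.28,  0.62,  1.53, -0.69,  1.11, -2.77]), array([33,  7, 13, -2]))
[ 0.529 -0.269  0.118] (array([-0.32,  0.66,  1.57, -0.73,  1.03, -2.74]), array([31,  4,  5,  8]))
[ 0.522 -0.291  0.085] (array([-0.36,  0.71,  1.59, -0.77,  0.96, 
[... 2694 characters left out ...]
64  0.113] (array([-0.25,  0.72,  1.57, -0.89,  1.11, -2.57]), array([35, 20, 14, -1]))
[ 0.522 -0.291  0.084] (array([-0.3 ,  0.75,  1.6 , -0.94,  1.04, -2.54]), array([35, 11, 19,  6]))
[ 0.522 -0.291  0.088] (array([-0.3 ,  0.75,  1.59, -0.93,  1.04, -2.55]), array([35,  9, 20,  6]))
[ 0.517 -0.256  0.088] (array([-0.24,  0.74,  1.62, -0.92,  1.07, -2.5 ]), array([37,  6, 21, 13]))
[ 0.512 -0.221  0.088] (array([-0.18,  0.73,  1.65, -0.89,  1.09, -2.46]), array([14,  0, 23, 30]))
vertical
[ 0.521 -0.294  0.136] (array([-0.64,  0.59,  1.47, -0.  ,  1.08, -0.35]), array([ 0,  0,  6, 36]))
[ 0.521 -0.294  0.086] (array([-0.64,  0.65,  1.52, -0.  ,  0.97, -0.35]), array([  0,   0, -19,  24]))
```

```bash
cat >> h.py <<'E'
def jcheck(j0,j1,obs,n=9):
    j0,j1=np.array(j0),np.array(j1); out=[]
    for t in np.linspace(0,1,n):
        j=j0+(j1-j0)*t; z,W=tool_dir(j); P=W+.2885*z; S,E,E2,W,*_=fk(j)
        out.append([*P.round(3),*(1000*np.array([seg_d(obs,P+.025*z,P-.05*z).min()-.05,seg_d(obs,P-.05*z,W).min()-.06,min(seg_d(obs,W,E2).min(),seg_d(obs,E2,E).min())-.07])).round().astype(int).tolist()])
    for o in out: print(o)
E
python3 - <<'E'
from h import *
import h
s=r.read_state(); j=np.array(s["joint_positions"])
q=quat(-17,42); p=[.5,-.2,.15]; jj=r.solve_ik(p,q); zt=Ro.from_quat(q).as_matrix()[:,2]
for sg in(1,-1):
    h.SG=sg; z,W=tool_dir(np.array(jj)); print(sg,z.round(4),zt.round(4))
obs=obstacles(exclude=[(.521,-.2945,.055)])
# carriage box points relative to plate grasp for held-check
qv=quat(-17,0); v0=r.solve_ik([.42,-.12,.30],qv); print("v0",np.round(v0,2))
for tl in(40,42):
    q=quat(-17,tl); g=tcp_for([.521,-.2945,.080],q); z=Ro.from_quat(q).as_matrix()[:,2]
    A=g-.07*z; B=np.array([.46,-.20,.20]); print("tilt",tl)
    line_check(B,A,q,.06,obs,n=5); print(); line_check(A,g,q,.06,obs,n=4)
    C=np.array([.41,-.12,.19]); print(); line_check(B,C,q,.045,obs,n=3); line_check(C,C-[0,0,.10],q,.045,obs,n=3)
E
```

```text
1 [-0.1956 -0.6399 -0.7431] [-0.1956 -0.6399 -0.7431]
-1 [ 0.0227  0.6687 -0.7431] [-0.1956 -0.6399 -0.7431]
v0 [-0.45  0.14  1.67 -0.    1.33 -0.16]
tilt 40
[ 0.46 -0.2   0.2 ] (array([-0.19,  0.46,  1.72, -0.76,  1.18,  0.49]), array([39, 62, 88, 73]))
[ 0.479 -0.212  0.185] (array([-0.21,  0.51,  1.68, -0.77,  1.16,  0.49]), array([29, 37, 66, 51]))
[ 0.498 -0.224  0.169] (array([-0.22,  0.56,  1.64, -0.78,  1.14,  0.49]), array([30, 18, 45, 30]))
[ 0.516 -0.236  0.154] (array([-0.24,  0.61,  1.59, -0.79,  1.13,  0.48]), array([37, 17, 28, 13]))
[ 0.535 -0.248  0.138] (array([-0.25,  0.66,  1.55, -0.79,  1.13,  0.47]), array([36, 17, 13, -2]))

[ 0.535 -0.248  0.138] (array([-0.25,  0.66,  1.55, -0.79,  1.13,  0.47]), array([36, 17, 13, -2]))
[ 0.531 -0.262  0.12 ] (array([-0.27,  0.68,  1.56, -0.81,  1.08,  0.49]), array([33, 13, 17,  2]))
[ 0.527 -0.276  0.102] (array([-0.3 ,  0.71,  1.58, -0.84,  1.04,  0.51]), array([33, 10, 17,  5]))
[ 0.522 -0.291  0.085] (array([-0.32,  0.73,  1.6 , -0.87,  1.  ,  0.53]), array([33,  7, 12,  9]))

[ 0.46 -0.2   0.2 ] (array([-0.19,  0.46,  
[... 1373 characters left out ...]
22 -0.291  0.084] (array([-0.31,  0.74,  1.6 , -0.9 ,  1.02,  0.57]), array([34,  9, 17,  8]))

[ 0.46 -0.2   0.2 ] (array([-0.18,  0.47,  1.72, -0.8 ,  1.19,  0.52]), array([45, 62, 87, 73]))
[ 0.435 -0.16   0.195] (array([-0.11,  0.44,  1.8 , -0.78,  1.2 ,  0.6 ]), array([ 75,  78, 125, 113]))
[ 0.41 -0.12  0.19] (array([-0.03,  0.42,  1.86, -0.76,  1.22,  0.67]), array([ 73,  72, 130, 154]))
[ 0.41 -0.12  0.19] (array([-0.03,  0.42,  1.86, -0.76,  1.22,  0.67]), array([ 73,  72, 130, 154]))
[ 0.41 -0.12  0.14] (array([-0.03,  0.5 ,  1.9 , -0.79,  1.13,  0.77]), array([ 45,  27,  84, 156]))
[ 0.41 -0.12  0.09] (array([-0.03,  0.6 ,  1.93, -0.84,  1.04,  0.87]), array([ 27,   8,  42, 127]))
```

```bash
cat > p1.py <<'E'
from h import *
obs=obstacles(exclude=[(.521,-.2945,.055)])
q=quat(-17,41); g=tcp_for([.521,-.2945,.080],q); z=Ro.from_quat(q).as_matrix()[:,2]
A=g-.05*z; B=np.array([.46,-.20,.20])
E
python3 - <<'E'
from p1 import *
j=r.read_state()["joint_positions"]; v0=r.solve_ik([.40,-.15,.30],quat(-10,0)); jb=r.solve_ik(B,q)
jcheck(j,v0,obs,12); print(); jcheck(v0,jb,obs,7); line_check(B,A,q,.06,obs,n=5)
E
```

```text
[np.float64(0.233), np.float64(-0.47), np.float64(0.256), 130, 179, 325]
[np.float64(0.26), np.float64(-0.446), np.float64(0.261), 117, 170, 308]
[np.float64(0.285), np.float64(-0.42), np.float64(0.265), 111, 168, 294]
[np.float64(0.307), np.float64(-0.393), np.float64(0.27), 114, 172, 283]
[np.float64(0.327), np.float64(-0.365), np.float64(0.274), 118, 164, 265]
[np.float64(0.345), np.float64(-0.335), np.float64(0.279), 116, 157, 247]
[np.float64(0.36), np.float64(-0.305), np.float64(0.283), 105, 150, 231]
[np.float64(0.373), np.float64(-0.275), np.float64(0.287), 97, 137, 220]
[np.float64(0.384), np.float64(-0.243), np.float64(0.29), 98, 126, 211]
[np.float64(0.391), np.float64(-0.212), np.float64(0.294), 107, 121, 204]
[np.float64(0.397), np.float64(-0.181), np.float64(0.297), 117, 122, 198]
[np.float64(0.4), np.float64(-0.15), np.float64(0.3), 130, 128, 196]

[np.float64(0.4), np.float64(-0.15), np.float64(0.3), 130, 128, 196]
[np.float64(0.399), np.float64(-0.162), np.float64(0.276), 113, 120, 165]
[np.float64(0.402), np.float64(-0.174), np.float64(0.256), 90, 108, 138]
[np.float64(0.409), np.float64(-0.185), np.float64(0.239), 71, 94, 112]
[np.float64(0.421), np.float64(-0.194), np.float64(0.224), 56, 80, 91]
[np.float64(0.438), np.float64(-0.199), np.float64(0.212), 41, 65, 78]
[np.float64(0.46), np.float64(-0.2), np.float64(0.2), 25, 53, 73]
[ 0.46 -0.2   0.2 ] (array([-0.19,  0.47,  1.72, -0.78,  1.18,  0.5 ]), array([39, 62, 88, 73]))
[ 0.478 -0.215  0.181] (array([-0.21,  0.52,  1.69, -0.8 ,  1.16,  0.51]), array([27, 36, 66, 51]))
[ 0.496 -0.23   0.161] (array([-0.23,  0.58,  1.65, -0.81,  1.13,  0.51]), array([31, 16, 47, 32]))
[ 0.514 -0.245  0.142] (array([-0.24,  0.63,  1.61, -0.82,  1.11,  0.51]), array([33, 14, 34, 19]))
[ 0.532 -0.259  0.122] (array([-0.26,  0.69,  1.56, -0.83,  1.1 ,  0.51]), array([34, 15, 15,  0]))
```

```bash
cat >> h.py <<'E'
def snap(tag,crop=None):
    for n in CM:
        p,d=optics.get_image(n); np.savez(f"{n}{tag}.npz",p=p,d=d)
        b=p[:,:,::-1]; 
        c=dict(top=(170,255,200,460),side=(110,310,235,435))[n] if crop is None else crop[n]
        b=b[c[0]:c[1],c[2]:c[3]]; s=min(780/b.shape[1],580/b.shape[0])
        cv2.imwrite(f"pics/{n}{tag}.png",cv2.resize(b,None,fx=s,fy=s,interpolation=cv2.INTER_CUBIC))
def st(msg=""):
    s=r.read_state(); print(msg,"t",round(s["time_s"],2),"tcp",np.round(s["eef_pos"],4),"F",np.round(s["contact_force"],1),"w",round(s["grip_width"],4)); return s
E
python3 - <<'E'
from p1 import *
r.reach([.40,-.15,.30],quat(-10,0)); st("v0")
command_gripper(.06,40)
r.reach(B,q); st("B")
r.move_straight(A,q,speed=.12); st("A")
snap("1")
E
```

```text
v0 t 1.47 tcp [ 0.4    -0.1507  0.2999] F [1.4 0.1 0.5] w 0.0856
B t 2.68 tcp [ 0.4599 -0.2     0.2003] F [-0.1 -0.1  1.3] w 0.0597
A t 3.84 tcp [ 0.5317 -0.2592  0.1228] F [ 0.4  0.2 -0.7] w 0.0597
```

View pics/side1.png

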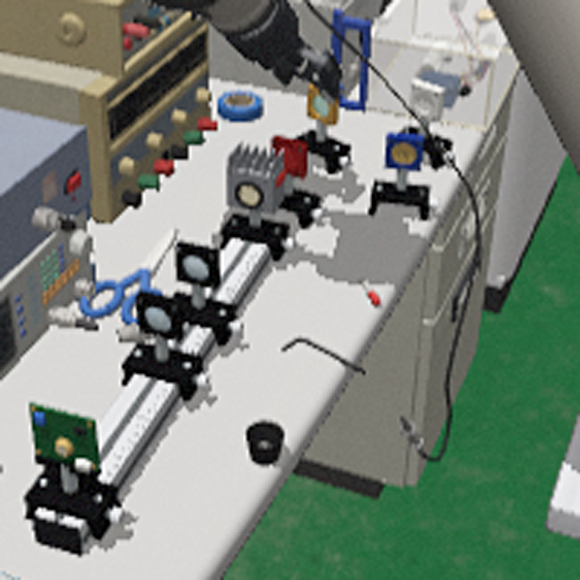

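View pics/top1.png

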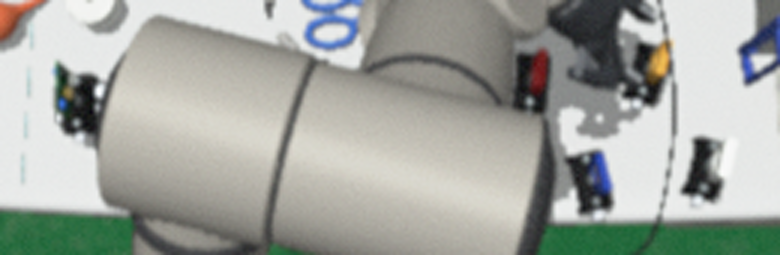

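In the side view the gripper comes in under the cable from the +y side, with the gold plate at about (322,103) between the fingers. Nothing is touching, so I'll grip it, back off along the tool axis and move it to open desk.

```bash
python3 - <<'E'
from p1 import *
c=r.move_straight(g,q,speed=.08,max_force=15); st(f"g {c}")
if not c:
    command_gripper(.03,45); s=st("grip")
    r.hold(.2)
    c=r.move_straight(g+[0,0,.004],q,speed=.03); st("lift")
    snap("2")
E
```

```text
g False t 4.72 tcp [ 0.5222 -0.2909  0.0846] F [ 0.9  0.6 -0.6] w 0.0602
grip t 5.03 tcp [ 0.5227 -0.2906  0.0851] F [ 1.9 -0.8  1.2] w 0.039
lift t 5.51 tcp [ 0.5216 -0.2905  0.0881] F [-0.7 -0.3 -1.8] w 0.0395
```

View pics/side2.png

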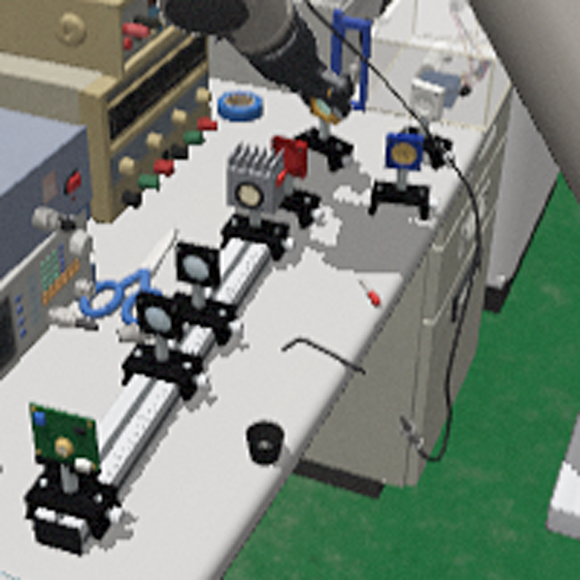

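```bash
python3 - <<'E'
from p1 import *
r.move_straight(A,q,speed=.08); st("A")
r.move_straight([.46,-.205,.215],q,speed=.12); st("B")
r.move_straight([.41,-.115,.215],q,speed=.12); st("C")
r.move_straight([.41,-.115,.105],q,speed=.12); st("D")
c=r.move_straight([.41,-.115,.080],q,speed=.03,max_force=5); st(f"down {c}")
r.hold(.2)
command_gripper(.06); st("open")
r.move_straight(np.array(r.read_state()["eef_pos"])-.07*z,q,speed=.1); st("back")
r.reach([.40,-.15,.30],quat(-10,0))
q2=[.25,-.35,.32]
try: r.reach(q2,quat(-40,0))
except Exception as e: print(e)
st(); snap("3")
E
```

```text
A t 6.35 tcp [ 0.5317 -0.2592  0.1223] F [-1.3  0.3 -2. ] w 0.039
B t 7.58 tcp [ 0.4601 -0.2052  0.2145] F [-0.3 -0.  -2.4] w 0.0393
C t 8.58 tcp [ 0.4104 -0.1153  0.2151] F [ 0.2 -0.3 -2.4] w 0.0392
D t 9.65 tcp [ 0.4104 -0.1151  0.1055] F [-0.2  0.6 -1.7] w 0.0393
down True t 10.31 tcp [ 0.4101 -0.1152  0.0845] F [0.6 1.7 3.5] w 0.0392
open t 10.84 tcp [ 0.4095 -0.1149  0.0842] F [-0.   0.3 -0.8] w 0.0602
back t 11.69 tcp [ 0.4226 -0.0711  0.1367] F [0.4 0.  0.6] w 0.0595
 t 13.75 tcp [ 0.2507 -0.3492  0.3194] F [ 0.  -0.8  0.3] w 0.0599
```

View pics/top3.png

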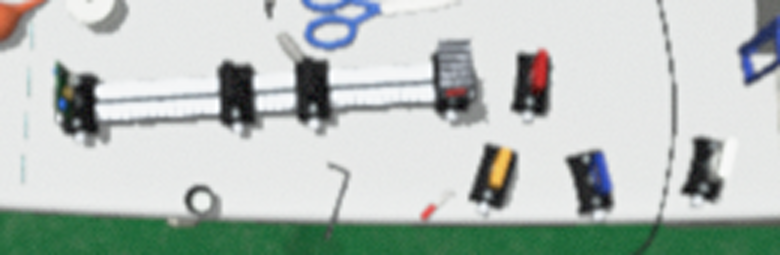

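View pics/side3.png

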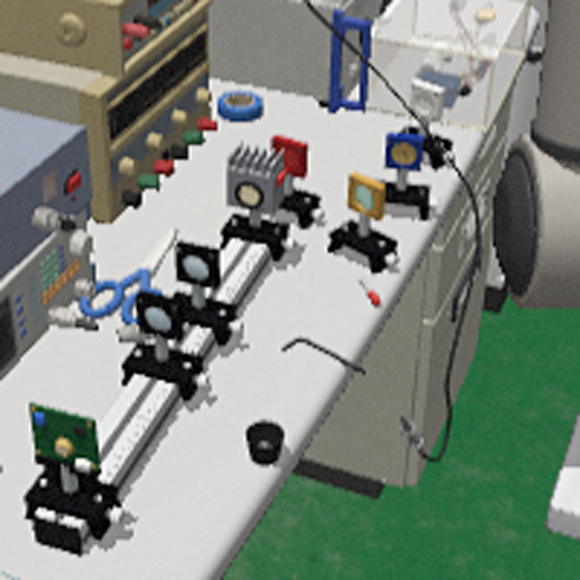

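The gold carriage is upright on open desk at top-crop (497,178) and side (362,215), clear of the cable, and the lenses haven't moved. I'll re-measure everything with this unobstructed view.

```bash
cat >> h.py <<'E'
def measure(tag,cen,onr,rail=True):
    for n in CM:
        f=np.load(f"{n}{tag}.npz"); p,d=f["p"],f["d"]; X=cloud(n,d); M=masks(p)
        for k,c in {**cen,**{a:b for a,b in onr.items() if a in M}}.items():
            zo=.012 if k in onr else 0
            m=M[k]&(np.hypot(X[...,0]-c[0],X[...,1]-c[1])<.035)&(X[...,2]>.053+zo)&(X[...,2]<.105+zo)
            if m.sum()>8:
                P=X[m]; print(n,k,"plate",*[np.round(t,4) for t in plate_fit(P)],"z",P[:,2].min().round(3),P[:,2].max().round(3), "topedge",P[P[:,2]>.088+zo].mean(0).round(4) if (P[:,2]>.088+zo).any() else None)
            if n=="top": print("    saddle",*[np.round(t,4) for t in saddle_rect(n,p,X,c,.027+zo)])
        if n=="top":
            for k,c in onr.items(): print(n,k,"saddle",*[np.round(t,4) for t in saddle_rect(n,p,X,c,.039)])
            if rail:
                g=cv2.resize(p,None,fx=4,fy=4,interpolation=cv2.INTER_CUBIC)
                m=(X[...,2]>.022)&(X[...,2]<.037)&(X[...,0]>.46)&(X[...,0]<.54)&(p.max(2)>110)
                ys=[];xs=[]
                for lo,hi in ((-.05,.05),(.1,.135),(.185,.305)):
                    for y in np.arange(lo,hi,.008):
                        k=m&(X[...,1]>=y)&(X[...,1]<y+.008); q=X[k][:,0]
                        if len(q)>12: ys.append(y+.004); xs.append((np.percentile(q,4)+np.percentile(q,96))/2)
                c=np.polyfit(ys,xs,1); e=np.polyval(c,ys)-xs; print("rail x = %.4f + %.4f y  (yaw %.2f deg) rms %.4f n %d"%(c[1],c[0],-np.degrees(np.arctan(c[0])),e.std(),len(xs)))
E
python3 - <<'E'
from h import *
measure("3",dict(heat_glass=(.412,-.118),red_filter=(.51,-.165),pinhole=(.401,-.225),diffuser=(.415,-.355)),dict(lens_b=(.504,.076),lens_a=(.5,.159),lamp=(.508,-.076),sensor=(.489,.331)))
E
```

```text
top heat_glass plate [ 0.4085 -0.1199] -17.2624 0.0353 0.0031 51 z 0.056 0.101 topedge [ 0.4083 -0.1206  0.0948]
    saddle [ 0.4092 -0.1119] 60.4638 15.6304 -18.918
top red_filter plate [ 0.512  -0.1654] -4.9584 0.0335 0.0029 48 z 0.061 0.097 topedge [ 0.5109 -0.166   0.0937]
    saddle [ 0.5091 -0.1658] 63.1002 34.9706 -7.7231
top pinhole plate [ 0.4018 -0.2249] 12.7681 0.0378 0.0019 43 z 0.057 0.101 topedge [ 0.4019 -0.2255  0.0942]
    saddle [ 0.3991 -0.2252] 60.4966 34.6303 11.3883
top diffuser plate [ 0.4174 -0.3562] -15.5193 0.0395 0.003 76 z 0.054 0.099 topedge [ 0.4168 -0.3573  0.0938]
    saddle [ 0.4127 -0.3536] 62.4787 36.4572 -17.152
top lens_b saddle [0.5031 0.0759] 68.2698 36.1184 1.4799
top lens_a saddle [0.4986 0.1593] 67.1642 37.6498 0.6519
top lamp saddle [ 0.4857 -0.0761] 36.9467 23.6683 78.2212
top sensor saddle [0.4872 0.3309] 63.5003 37.1398 2.4256
rail x = 0.5101 + -0.0552 y  (yaw 3.16 deg) rms 0.0007 n 33
side heat_glass plate [ 0.4072 -0.1183] -16.7558 0.039 0.0025 94 z 0.056 0.099 topedge [ 0.4033 -0.1177  0.0942]
side red_filter plate [ 0.5086 -0.1641] -11.2046 0.035 0.0022 94 z 0.055 0.098 topedge [ 0.5083 -0.163   0.0938]
side pinhole plate [ 0.3988 -0.2236] 12.8548 0.0371 0.0018 70 z 0.059 0.099 topedge [ 0.3981 -0.2255  0.0934]
side diffuser plate [ 0.4134 -0.3546] -16.188 0.0391 0.003 84 z 0.057 0.099 topedge [ 0.4125 -0.3559  0.0952]
```

```bash
cat >> h.py <<'E'
RY=3.16
def railx(y): return .5101-.0552*y
GH=.080   # grasp height above carriage origin
def pick(gx,gy,yaw,w=.06,zup=.20):
    q=quat(yaw); r.reach([gx,gy,zup],q); command_gripper(w)
    c=r.move_straight([gx,gy,GH+.006],q,speed=.1,max_force=15); st(f"pick down {c}")
    if c: return False
    command_gripper(.03,45); s=st("grip"); return .035<s["grip_width"]<.043
def lower(y,dx=0,F=12,dy=0):
    q=quat(RY); x=railx(y)+dx
    r.move_straight([x,y+dy,GH+.006+.036],q,speed=.12); s=st("above rail")
    c=r.move_straight([x,y+dy,GH+.006+.0105],q,speed=.03,max_force=F); s=st(f"seated {c}"); print("   height over seat mm",round(1000*(s["eef_pos"][2]-GH-.006-.012),1)); return s
E
python3 - <<'E'
from h import *
T=dict(h=(.4088,-.120,-17,[(.41,-.12,.055)]),d=(.417,-.3565,-16,[(.415,-.3555,.055)]),p=(.4018,-.2254,12,[(.4,-.2255,.055)]),rf=(.511,-.1657,-7,[(.51,-.1657,.055)]))
for k,(x,y,w,ex) in T.items():
    obs=obstacles(("top3.npz","side3.npz"),exclude=ex); print(k); line_check([x,y,.2],[x,y,.086],quat(w),.06,obs,n=3)
    if k=="d": line_check([x-.03,y,.25],[x-.03,y+.1,.25],quat(w),.045,obs,n=3)
for y in (-.027,.0245,.1176,.28):
    obs=obstacles(("top3.npz","side3.npz")); print("rail",y); line_check([railx(y),y,.235],[railx(y),y,.098],quat(RY),.06,obs,n=2)
E
```

```text
h
[ 0.409 -0.12   0.2  ] (array([-0.47,  0.22,  1.86, -0.  ,  1.05, -0.17]), array([ 65, 124, 141, 159]))
[ 0.409 -0.12   0.143] (array([-0.47,  0.31,  1.94, -0.  ,  0.89, -0.17]), array([ 44,  70, 132, 138]))
[ 0.409 -0.12   0.086] (array([-0.47,  0.41,  2.  , -0.  ,  0.73, -0.17]), array([ 43,  28,  84, 128]))
d
[ 0.417 -0.356  0.2  ] (array([-0.85,  0.44,  1.54, -0.  ,  1.16, -0.57]), array([ 64,  87,  94, 167]))
[ 0.417 -0.356  0.143] (array([-0.85,  0.5 ,  1.61, -0.  ,  1.03, -0.57]), array([ 52,  51,  83, 124]))
[ 0.417 -0.356  0.086] (array([-0.85,  0.58,  1.67, -0.  ,  0.9 , -0.57]), array([32, 24, 67, 90]))
[ 0.387 -0.356  0.25 ] (array([-0.89,  0.35,  1.53, -0.  ,  1.26, -0.61]), array([109, 122, 142, 203]))
[ 0.387 -0.306  0.25 ] (array([-0.83,  0.29,  1.62, -0.  ,  1.23, -0.55]), array([ 87, 121, 158, 198]))
[ 0.387 -0.256  0.25 ] (array([-0.75,  0.24,  1.69, -0.  ,  1.21, -0.47]), array([ 89, 118, 144, 187]))
p
[ 0.402 -0.225  0.2  ] (array([-0.68,  0.28,  1.78, -0.  ,  1.08, -0.89]), array([ 67,  84, 117, 143]))
[ 0.402 -0.225  0.143] (array([-0.68,  0.36,  1.85, -0.  ,
[... 600 characters left out ...]
 ,  0.51,  1.76, -0.  ,  0.87, -0.26]), array([16, 17, 69, 76]))
rail 0.0245
[0.509 0.024 0.235] (array([-0.1 ,  0.33,  1.6 , -0.  ,  1.21, -0.16]), array([ 82, 108, 111,  99]))
[0.509 0.024 0.098] (array([-0.1 ,  0.5 ,  1.77, -0.  ,  0.87, -0.16]), array([36, 37, 85, 96]))
rail 0.1176
[0.504 0.118 0.235] (array([ 0.08,  0.35,  1.58, -0.  ,  1.22,  0.03]), array([ 84, 126, 173, 160]))
[0.504 0.118 0.098] (array([ 0.08,  0.51,  1.75, -0.  ,  0.88,  0.03]), array([ 23,  31,  86, 158]))
rail 0.28
[0.495 0.28  0.235] (array([ 0.38,  0.44,  1.44, -0.  ,  1.27,  0.33]), array([ 97, 135, 187, 260]))
[0.495 0.28  0.098] (array([ 0.38,  0.59,  1.6 , -0.  ,  0.95,  0.33]), array([ 38,  25,  81, 173]))
```

```bash
python3 - <<'E'
from h import *
if pick(.4088,-.120,-17):
    r.move_straight([.4088,-.12,.235],speed=.15); st("up")
    q=quat(RY); r.move_straight([.43,-.027,.235],q,speed=.15)
    r.move_straight([railx(-.027),-.027,.235],q,speed=.15); st("over")
    lower(-.027)
    snap("4")
E
```

```text
pick down False t 16.52 tcp [ 0.4091 -0.1202  0.0864] F [ 0.2 -0.3  0.2] w 0.0602
grip t 16.83 tcp [ 0.4092 -0.1202  0.0865] F [ 0.2 -0.5  6.1] w 0.0392
up t 17.98 tcp [ 0.4083 -0.1197  0.2341] F [-0.6 -0.  -2.5] w 0.0396
over t 19.45 tcp [ 0.5108 -0.0273  0.2346] F [-0.4 -0.1 -2.9] w 0.0394
above rail t 20.54 tcp [ 0.5121 -0.0271  0.1227] F [ 0.2  0.3 -2.4] w 0.0393
seated True t 21.28 tcp [ 0.5114 -0.027   0.0987] F [-1.3  0.7  6.8] w 0.039
   height over seat mm 0.7
```

View pics/side4.png

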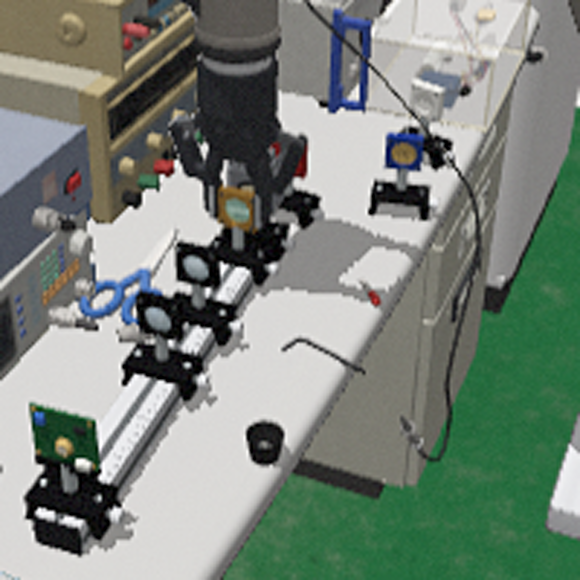

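```bash
python3 - <<'E'
from h import *
command_gripper(.06); st("open")
p=np.array(r.read_state()["eef_pos"]); r.move_straight([p[0],p[1],.235],speed=.12)
r.reach([.387,-.25,.27],quat(-16)); r.reach([.387,-.33,.25],quat(-16))
ok=pick(.417,-.3565,-16); print(ok)
r.move_straight([.41,-.3565,.095],speed=.05); st("lift"); snap("5")
E
python3 - <<'E'
from h import *
measure("5",dict(),dict(lens_b=(.504,.076),lens_a=(.5,.159),heat_glass=(.5115,-.027),lamp=(.508,-.076)),rail=False)
E
```

```text
open t 21.72 tcp [ 0.5108 -0.0268  0.0978] F [-0.1 -0.2  0.1] w 0.06
pick down False t 26.32 tcp [ 0.4173 -0.3568  0.0866] F [-1.1 -0.5 -0.3] w 0.06
grip t 26.62 tcp [ 0.4172 -0.3567  0.0866] F [-1.   0.9  4. ] w 0.0391
True
lift t 27.0 tcp [ 0.4098 -0.3566  0.0952] F [ 0.  -0.5 -2.5] w 0.0392
top heat_glass plate [ 0.5106 -0.0273] 3.0475 0.0359 0.003 47 z 0.073 0.111 topedge [ 0.5088 -0.0275  0.1069]
    saddle [ 0.5073 -0.0282] 63.3506 35.0114 -0.4471
top lens_b saddle [0.5031 0.0759] 68.2693 36.0746 1.507
top lens_a saddle [0.4987 0.1592] 67.126 37.0839 0.977
top heat_glass saddle [ 0.5073 -0.0282] 63.3506 35.0114 -0.4471
top lamp saddle [ 0.496  -0.0857] 96.6586 39.0566 -49.0306
side heat_glass plate [ 0.5094 -0.0244] 3.1007 0.0393 0.0023 113 z 0.066 0.11 topedge [ 0.507  -0.026   0.1064]
```

View pics/side5.png

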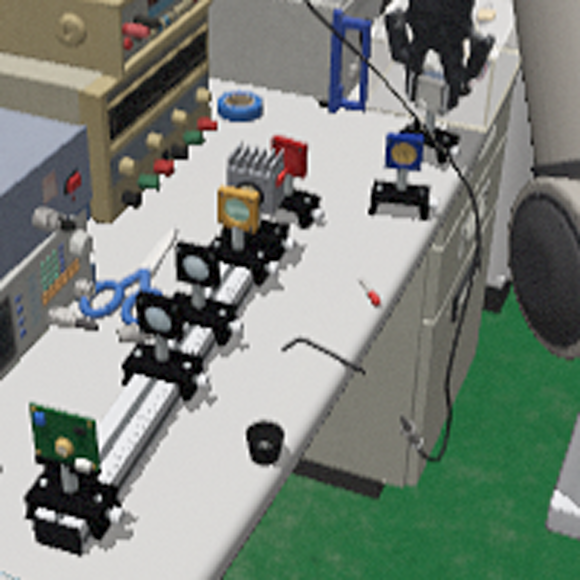

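View pics/top5.png

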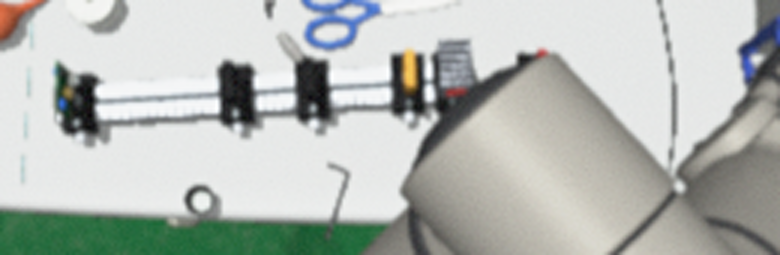

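The heat glass is seated: plate yaw 3.05°, top edge at z = 0.107, y = −0.0275, and the lenses are unmoved. Next the diffuser goes over the low part of the cable and onto the rail.

```bash
python3 - <<'E'
from h import *
r.move_straight([.40,-.3565,.25],speed=.15); st("up")
r.move_straight([.387,-.22,.25],quat(-8),speed=.18); st("past cable")
y=.0242; q=quat(RY); r.move_straight([.42,y,.25],q,speed=.2)
r.move_straight([railx(y),y,.235],q,speed=.15); st("over")
lower(y); command_gripper(.06); st("open")
p=np.array(r.read_state()["eef_pos"]); r.move_straight([p[0],p[1],.235],speed=.12)
r.reach([.4018,-.15,.25],quat(12))
ok=pick(.4018,-.2254,12); print(ok)
r.move_straight([.4018,-.2254,.235],speed=.12); st("lift"); snap("6")
measure("6",dict(),dict(lens_b=(.504,.076),lens_a=(.5,.159),heat_glass=(.5115,-.027),diffuser=(railx(y),y)),rail=False)
E
```

```text
up t 28.28 tcp [ 0.3997 -0.3561  0.2491] F [ 0.3 -0.3 -2.1] w 0.0395
past cable t 29.19 tcp [ 0.3873 -0.2208  0.25  ] F [-0.3 -0.4 -2.4] w 0.0395
over t 31.32 tcp [0.5081 0.024  0.2348] F [ 0.4 -0.7 -1.2] w 0.0394
above rail t 32.42 tcp [0.5092 0.0242 0.1227] F [ 0.5 -0.1 -1. ] w 0.0393
seated True t 33.15 tcp [0.5085 0.0242 0.0988] F [-0.6  1.2  6.3] w 0.039
   height over seat mm 0.8
open t 33.48 tcp [0.5078 0.0243 0.0979] F [-0.8  0.8  0.5] w 0.06
pick down False t 37.57 tcp [ 0.4021 -0.2256  0.0865] F [-0.5 -0.1  0.1] w 0.06
grip t 37.88 tcp [ 0.4021 -0.2256  0.0866] F [-0.4  0.2  4.2] w 0.0391
True
lift t 39.27 tcp [ 0.4015 -0.2252  0.2343] F [ 0.8  0.5 -2.1] w 0.0393
top heat_glass plate [ 0.5102 -0.0274] 3.0833 0.035 0.003 47 z 0.071 0.111 topedge [ 0.5085 -0.0277  0.1065]
    saddle [ 0.507  -0.0282] 63.8993 36.0924 -0.4307
top diffuser plate [0.508  0.0234] 3.2712 0.0385 0.003 47 z 0.073 0.111 topedge [0.5095 0.0232 0.1078]
    saddle [0.5029 0.0231] 63.9823 35.1724 2.0001
top lens_b saddle [0.5029 0.0756] 68.2755 36.5873 0.2632
top lens_a saddle [0.4986 0.1594] 67.1481 37.6289 0.9078
top heat_glass saddle [ 0.507  -0.0282] 63.8993 36.0924 -0.4307
top diffuser saddle [0.5029 0.0231] 63.9823 35.1724 2.0001
side heat_glass plate [ 0.5089 -0.025 ] 3.4928 0.0391 0.0024 95 z 0.07 0.11 topedge [ 0.5077 -0.0257  0.1059]
side diffuser plate [0.5056 0.026 ] 1.655 0.0381 0.0024 107 z 0.07 0.11 topedge [0.5049 0.0246 0.1067]
```

View pics/side6.png

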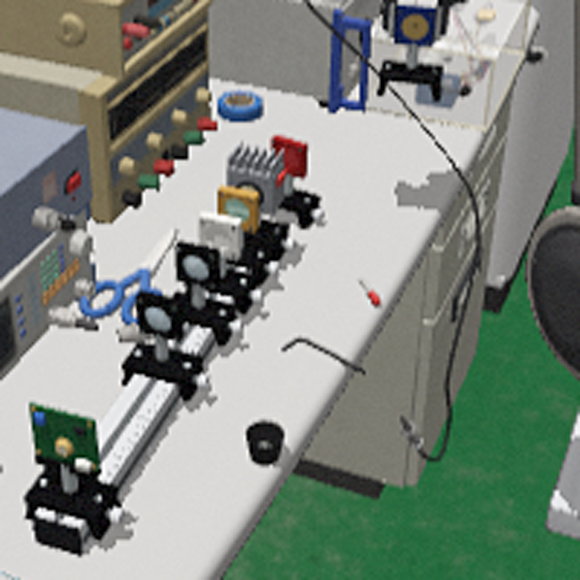

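View pics/top6.png

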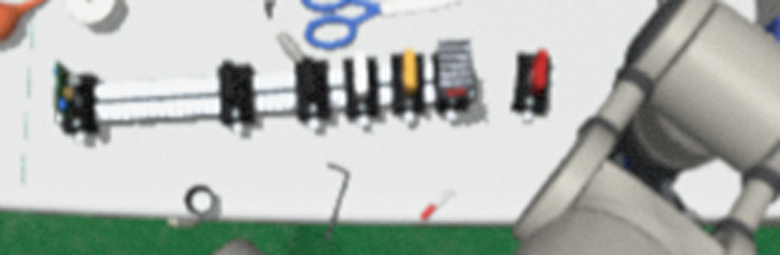

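Heat glass and diffuser are both seated and square, with the lenses unmoved. The pinhole is held level. I'll lower it slowly into the 46 mm gap with a light force stop.

```bash
python3 - <<'E'
from h import *
y=.118; q=quat(RY); x=railx(y)
r.move_straight([.41,-.05,.25],q,speed=.18); r.move_straight([.43,y,.25],q,speed=.18)
r.move_straight([x,y,.235],q,speed=.15); st("over")
r.move_straight([x,y,.133],q,speed=.12); r.hold(.2); st("hover"); snap("7")
c=r.move_straight([x,y,.1185],q,speed=.03,max_force=6); s=st(f"in gap {c}")
if not c:
    c=r.move_straight([x,y,.0965],q,speed=.03,max_force=12); s=st(f"seated {c}"); print(1000*(s["eef_pos"][2]-.098))
snap("8")
E
```

```text
over t 42.23 tcp [0.503  0.1176 0.2347] F [ 0.7 -0.5 -2.7] w 0.0392
hover t 43.43 tcp [0.5039 0.118  0.1337] F [ 0.3  0.4 -2.6] w 0.039
in gap False t 44.17 tcp [0.5036 0.118  0.1184] F [ 0.2 -0.7 -2.1] w 0.039
seated True t 44.8 tcp [0.5033 0.118  0.0988] F [-1.1  0.5  5.6] w 0.0395
0.8268402056786361
```

View pics/side8.png

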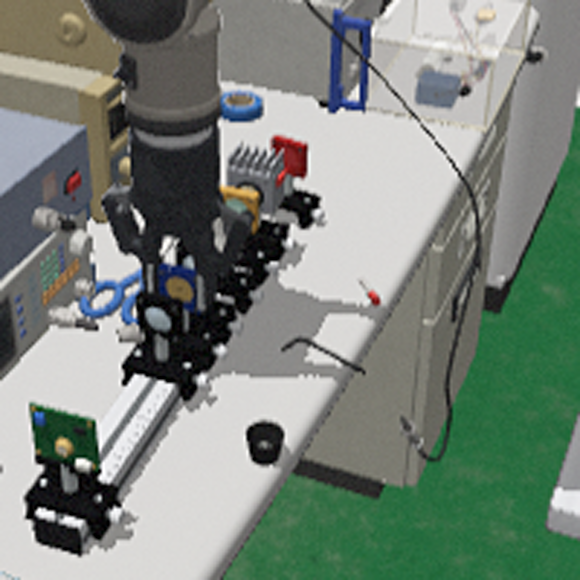

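```bash
python3 - <<'E'
from h import *
command_gripper(.06); st("open")
p=np.array(r.read_state()["eef_pos"]); r.move_straight([p[0],p[1],.24],speed=.12)
r.reach([.45,-.10,.27],quat(-7.5)); r.reach([.49,-.16,.23],quat(-7.5))
ok=pick(.511,-.1657,-7.5); print(ok)
r.move_straight([.507,-.1657,.20],speed=.12); st("lift"); 
r.move_straight([.45,-.16,.25],speed=.15); st("out"); snap("9")
measure("9",dict(),dict(lens_b=(.504,.076),lens_a=(.5,.159),heat_glass=(.5115,-.027),diffuser=(railx(.024),.024),pinhole=(railx(.118),.118),sensor=(.489,.331)),rail=False)
E
```

```text
open t 45.23 tcp [0.5026 0.1179 0.0979] F [-0.1  0.2  0.4] w 0.0599
pick down False t 49.67 tcp [ 0.5114 -0.1659  0.0866] F [ 0.3  0.  -0.1] w 0.0597
grip t 49.98 tcp [ 0.5115 -0.1659  0.0867] F [ 0.5 -0.5  3.4] w 0.0394
True
lift t 51.08 tcp [ 0.5065 -0.1655  0.1991] F [-0.1  0.4 -2. ] w 0.0393
out t 51.74 tcp [ 0.4502 -0.16    0.2496] F [-0.5 -0.8 -2.2] w 0.0391
top heat_glass plate [ 0.5101 -0.0273] 3.4716 0.035 0.003 47 z 0.07 0.112 topedge [ 0.5085 -0.0277  0.1068]
    saddle [ 0.507  -0.0285] 63.8993 35.5381 -0.4307
top diffuser plate [0.5084 0.0235] 3.2908 0.0389 0.003 47 z 0.07 0.111 topedge [0.5095 0.0232 0.1075]
    saddle [0.5027 0.0229] 63.4164 35.6486 2.0622
top pinhole plate [0.501  0.1151] 0.5639 0.035 0.0029 49 z 0.072 0.111 topedge [0.4996 0.1157 0.1062]
    saddle [0.502  0.0982] 70.4179 68.7131 -87.5373
top lens_b saddle [0.5013 0.0951] 71.4363 69.1839 -84.7096
top lens_a saddle [0.4986 0.1593] 67.1327 37.6467 0.6518
top heat_glass saddle [ 0.507  -0.0285] 63.8993 35.5381 -0.4307
top diffuser saddle [0.5027 0.0229] 63.4164 35.6486 2.0622
top pinhole saddle [0.502  0.0982] 70.4179 68.7131 -87.5373
top sensor saddle [0.4867 0.3317] 63.8941 37.0849 4.5927
side heat_glass plate [ 0.5091 -0.0251] 2.6784 0.0398 0.0027 95 z 0.07 0.111 topedge [ 0.5073 -0.0261  0.1058]
side diffuser plate [0.5053 0.0256] 0.7016 0.0382 0.0023 104 z 0.069 0.111 topedge [0.5045 0.0244 0.1064]
side pinhole plate [0.5001 0.1188] 4.5309 0.0387 0.0023 101 z 0.067 0.11 topedge [0.4989 0.1182 0.1058]
```

View pics/side9.png

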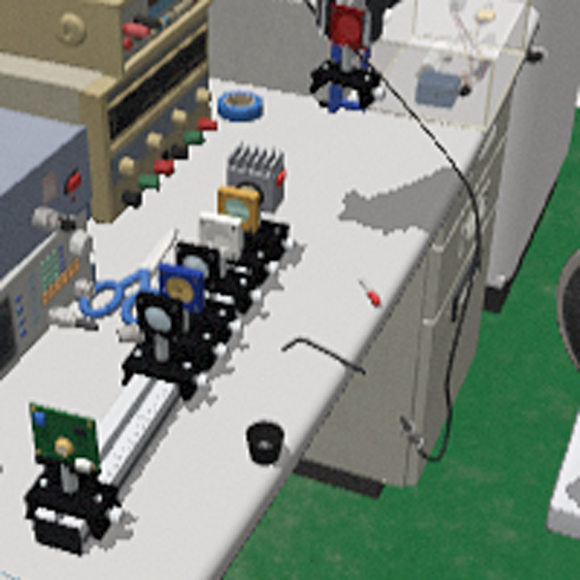

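View pics/top9.png

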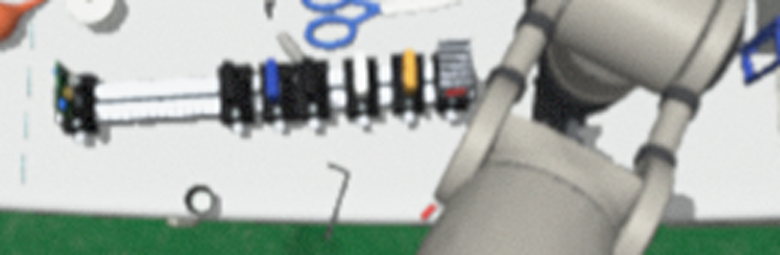

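```bash
python3 - <<'E'
from h import *
y=.280; q=quat(RY)
r.move_straight([.42,-.03,.25],q,speed=.2); r.move_straight([.42,y,.25],q,speed=.2)
r.move_straight([railx(y),y,.235],q,speed=.15); st("over")
lower(y); command_gripper(.06); st("open")
p=np.array(r.read_state()["eef_pos"]); r.move_straight([p[0],p[1],.24],speed=.12)
r.reach([.42,.05,.28],quat(0)); r.reach([.40,-.15,.30],quat(-10)); r.reach([.25,-.35,.32],quat(-40)); st("away")
snap("10",dict(top=(170,255,200,460),side=(150,310,235,395)))
measure("10",dict(),dict(heat_glass=(.5115,-.027),diffuser=(railx(.024),.024),pinhole=(railx(.118),.118),red_filter=(railx(.28),.28),lens_a=(.4995,.159),sensor=(.489,.331)),rail=False)
E
```

```text
over t 55.02 tcp [0.4942 0.2797 0.2348] F [-0.8  1.  -2.1] w 0.0396
above rail t 56.11 tcp [0.4951 0.2802 0.1229] F [ 0.5 -0.1 -2.9] w 0.0391
seated True t 56.86 tcp [0.4947 0.28   0.0984] F [0.1 0.3 4.4] w 0.0394
   height over seat mm 0.4
open t 57.19 tcp [0.4941 0.2797 0.0974] F [0.2 0.1 0.6] w 0.0602
away t 61.3 tcp [ 0.251  -0.349   0.3199] F [-1.1 -0.5  0.3] w 0.0599
top heat_glass plate [ 0.5101 -0.0273] 2.4177 0.0352 0.003 46 z 0.067 0.111 topedge [ 0.509  -0.0275  0.1063]
    saddle [ 0.507  -0.0282] 63.8992 36.0827 -0.4304
top diffuser plate [0.5084 0.0235] 3.4103 0.0396 0.003 46 z 0.07 0.111 topedge [0.5097 0.0232 0.1074]
    saddle [0.5026 0.0228] 63.484 35.6275 2.0101
top pinhole plate [0.5005 0.1151] 0.5276 0.0339 0.0029 50 z 0.071 0.112 topedge [0.4992 0.1156 0.1066]
    saddle [0.5019 0.0982] 70.4688 68.7075 -87.0192
top red_filter plate [0.4936 0.2774] 2.8125 0.0332 0.0023 52 z 0.071 0.111 topedge [0.4941 0.2779 0.1069]
    saddle [0.4912 0.2766] 63.8656 39.3074 1.6364
top heat_glass saddle [ 0.507  -0.0282] 63.8992 36.0827 -0.4304
top diffuser saddle [0.5026 0.0228] 63.484 35.6275 2.0101
top pinhole saddle [0.5019 0.0982] 70.4688 68.7075 -87.0192
top red_filter saddle [0.4912 0.2766] 63.8656 39.3074 1.6364
top lens_a saddle [0.4987 0.1594] 67.1653 37.6202 0.9738
top sensor saddle [0.4872 0.3309] 63.418 37.1398 2.4258
side heat_glass plate [ 0.5088 -0.0251] 2.471 0.0397 0.0022 94 z 0.067 0.11 topedge [ 0.5067 -0.0262  0.106 ]
side diffuser plate [0.5054 0.0261] 0.6379 0.0382 0.0023 110 z 0.071 0.11 topedge [0.5045 0.0253 0.1065]
side pinhole plate [0.5001 0.1188] 4.2722 0.0393 0.0023 105 z 0.068 0.11 topedge [0.5001 0.1182 0.1061]
side red_filter plate [0.4926 0.2816] 2.5194 0.0383 0.0019 222 z 0.066 0.11 topedge [0.4914 0.2814 0.106 ]
```

View pics/side10.png

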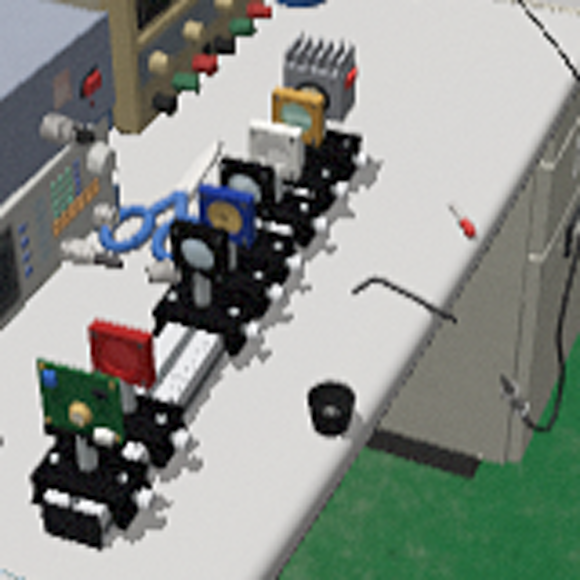

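View pics/top10.png

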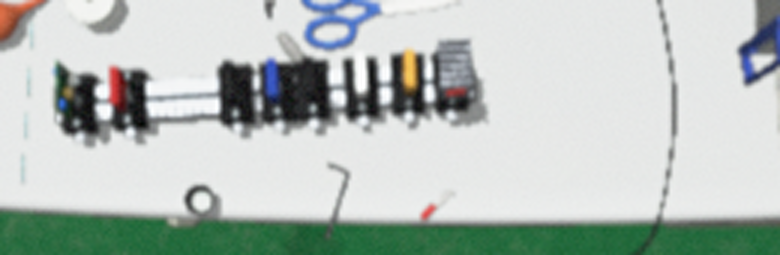

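The top view shows the order sensor, red, lens_a, blue, lens_b, white, gold, lamp. The pinhole's saddle merges with lens_b's in the black mask, so I'll check directly that lens_b hasn't moved.

```bash
python3 - <<'E'
from h import *
# lens_b / lens_a: match the upper (+x) part and the screw patch before/after
for n,pts in (("top",{"lens_b":(.504,.076,.107),"lens_b_screw":(.464,.076,.035),"lens_a":(.5,.159,.107),"lens_a_screw":(.457,.159,.035)}),("side",{"lens_b_plate":(.503,.078,.09),"lens_a_plate":(.4985,.162,.09)})):
    a=np.load(n+"3.npz")["p"]; b=np.load(n+"10.npz")["p"]
    for k,X in pts.items():
        u,v=proj(n,np.array(X))[0].round().astype(int); S=8; h_=5
        A=cv2.resize(a[v-h_:v+h_+1,u-h_:u+h_+1],None,fx=S,fy=S,interpolation=cv2.INTER_CUBIC)
        B=cv2.resize(b[v-9:v+10,u-9:u+10],None,fx=S,fy=S,interpolation=cv2.INTER_CUBIC)
        R=cv2.matchTemplate(B,A,cv2.TM_CCOEFF_NORMED); _,m,_,l=cv2.minMaxLoc(R); print(n,k,"shift px",(np.array(l)/S-(9-h_)).round(2),"score",round(m,3))
# black profile along rail in top view at saddle -x shoulder (own x=-25mm, z=.039)
b=np.load("top10.npz")["p"]; ys=np.arange(.04,.19,.002)
a=np.radians(RY); 
for ox in(-.027,.027):
    P=np.c_[railx(ys)+ox,ys,np.full_like(ys,.039)]; uv=proj("top",P).astype(np.float32)
    g=cv2.remap(cv2.cvtColor(b,cv2.COLOR_RGB2GRAY),uv[:,0].reshape(1,-1),uv[:,1].reshape(1,-1),cv2.INTER_LINEAR)[0]
    print(ox,[(round(float(y),3),int(v)) for y,v in zip(ys,g)][::1])
E
```

```text
top lens_b shift px [-0.12  0.12] score 0.694
top lens_b_screw shift px [0.   0.12] score 0.975
top lens_a shift px [0. 0.] score 0.997
top lens_a_screw shift px [0. 0.] score 0.999
side lens_b_plate shift px [0. 0.] score 0.919
side lens_a_plate shift px [0. 0.] score 0.993
-0.027 [(0.04, 75), (0.042, 100), (0.044, 119), (0.046, 129), (0.048, 129), (0.05, 126), (0.052, 124), (0.054, 112), (0.056, 87), (0.058, 66), (0.06, 45), (0.062, 32), (0.064, 25), (0.066, 22), (0.068, 31), (0.07, 47), (0.072, 76), (0.074, 108), (0.076, 138), (0.078, 119), (0.08, 96), (0.082, 66), (0.084, 52), (0.086, 45), (0.088, 42), (0.09, 41), (0.092, 45), (0.094, 42), (0.096, 37), (0.098, 31), (0.1, 27), (0.102, 25), (0.104, 23), (0.106, 24), (0.108, 42), (0.11, 68), (0.112, 99), (0.114, 122), (0.116, 129), (0.118, 104), (0.12, 78), (0.122, 54), (0.124, 47), (0.126, 43), (0.128, 43), (0.13, 57), (0.132, 75), (0.134, 99), (0.136, 109), (0.138, 102), (0.14, 77), (0.142, 51), (0.144, 31), (0.146, 25), (0.148, 27), (0.15, 28), (0.152, 32), (0.154, 41), (0.156, 70), (0.158, 107), (0.16, 133), (0.162, 136), (0.164
[... 460 characters left out ...]
2, 41), (0.084, 41), (0.086, 46), (0.088, 61), (0.09, 73), (0.092, 78), (0.094, 80), (0.096, 83), (0.098, 94), (0.1, 102), (0.102, 103), (0.104, 103), (0.106, 99), (0.108, 97), (0.11, 95), (0.112, 93), (0.114, 91), (0.116, 88), (0.118, 89), (0.12, 89), (0.122, 87), (0.124, 89), (0.126, 91), (0.128, 91), (0.13, 93), (0.132, 98), (0.134, 125), (0.136, 155), (0.138, 195), (0.14, 206), (0.142, 191), (0.144, 152), (0.146, 115), (0.148, 94), (0.15, 85), (0.152, 85), (0.154, 87), (0.156, 85), (0.158, 83), (0.16, 76), (0.162, 69), (0.164, 52), (0.166, 42), (0.168, 41), (0.17, 39), (0.172, 39), (0.174, 51), (0.176, 69), (0.178, 98), (0.18, 136), (0.182, 177), (0.184, 210), (0.186, 228), (0.188, 232)]
```

The lenses haven't moved (at most 0.12 px in either view), all plate tops sit at z ≈ 0.107 m, and the arm is clear. Handing in.

```bash
python3 - <<'E'
from h import *
r.hold(.3); st("before finish"); print(r.finish_job())
E
```

```text
before finish t 61.7 tcp [ 0.2504 -0.3497  0.32  ] F [ 0.3  0.2 -0.1] w 0.0599
the job is handed in; nothing more can be done
None
```

I placed all four carriages on the rail and handed the job in at 61.7 s of the 128 s allowed; it gave no verdict.

**How it went:** A hanging cable blocked a vertical grasp of the gold heat glass. I gripped it tilted from under the cable, set it on open desk and regripped it vertically. The carriages went on in the order listed: heat glass, diffuser, pinhole, red filter. Each was lowered slowly until a light contact force, then released.

**Last checks from both cameras:**

| Item | Result |
|---|---|
| Order along the rail | lamp, gold, white, lens, blue, lens, red, sensor board |
| Heat glass to lamp saddle | about 11 mm (limit 30) |
| Red filter to sensor saddle | about 14–16 mm (limit 30) |
| Seating | all four plate tops at about z = 0.107 m, as expected when fully down |
| Squareness | heat glass and red filter within about 1° of the rail's 3.2° yaw |
| Lenses | no shift above 0.12 px (about 0.3 mm) in either view |

**Checks that disagreed:**
- **Pinhole and diffuser yaw:** the pinhole read 0.5° from the top camera and 4.3° from the side. The diffuser read 3.4° and 0.6°. I put this down to noise at this resolution.
- **Pinhole position:** it sits about 2–3 mm off the middle of its gap, towards the lens nearer the lamp. I estimate only about 1 mm between those two saddles. The colour mask could not separate them, so I checked that lens by matching its image before and after.

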